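Slide the toothbrush charging base home in its dock

TASK

Pick up the toothbrush charging base and set it flat on the shelf in front of the steel dock, then slide its tongue in under the dock's roof until it sits fully home against the hidden stop, with the contact pin pressed in. Feel for the stop and do not force it; leave the base standing there, let go, and do not disturb the other things on the shelf.

Things in the scene. Friction and masses are not known exactly. Their poses are not given: they have to be found in the camera images.
- base_grip (a point): Toothbrush charging base: grey square post, 32 x 32 mm, 64 mm tall with a 10 mm spigot on top, on a flat foot 10 mm thick, 50 mm wide, reaching 26 mm behind the post's axis and 80 mm ahead of it as a long tongue. About 0.4 kg. This point: on the post's axis, 45 mm above the underside, the height to grip. x points to the tongue's tip, z up; the post's flat sides face x and y.
- base_toe (a point): Middle of the tip face of the charging base's tongue, 5 mm above the underside and 80 mm ahead of the post's axis; axes as base_grip.
- base: The charging base as a whole; origin under the post's axis at the underside (45 mm below base_grip); axes as base_grip.
- dock: Steel dock fixed to the shelf: a roof (underside 12.5 mm, top 20 mm above the shelf, 65 mm wide, 70 mm deep) over a pocket with the shelf as its floor and side walls 53 mm apart. Origin on the shelf under the middle of the roof's front edge; x points level into the pocket, z up. Takes at most 20 N.
- dock_mouth (a point): Point on the shelf midway between the front ends of the dock's two flared wings, 23 mm in front of the roof's front edge. The wings, 12 mm high, guide the tongue: 75 mm apart here, 53 mm at the roof. Axes as the dock.
- dock_pocket (a point): Middle of the range of the hidden stop, on the shelf, 32 mm inside the roof's front edge; axes as the dock. The rigid stop block's face lies anywhere from 12 to 52 mm inside that edge: find it by feel. A sprung pin stands 5 mm out of the face and gives way under less than 1 N; then the tongue meets the rigid face. Friction holds the base there against the pin.
- pin (a joint): How far the contact pin is pressed in, in m: 0 free, 0.005 when the tongue's tip is against the stop face. Says nothing until the tongue touches the pin.
- cup: Open glass toothbrush cup, 72 mm across, 100 mm tall, a bystander standing loose on the shelf; origin at the middle of its underside.
- floss: Green plastic floss box, 55 x 42 x 20 mm, a bystander standing loose on the shelf; origin at the middle of its underside.
- soap_dish: Stainless steel soap dish with a bar of white soap, 115 x 78 x 22 mm, a bystander standing loose on the shelf; origin at the middle of its underside.
- lotion: White lotion bottle, 60 mm across, 160 mm tall, a bystander standing loose on the shelf; origin at the middle of its underside.
- jar: Amber jar with white cap, 64 mm across, 55 mm tall, a bystander standing loose on the shelf; origin at the middle of its underside.
- rinse: Clear mouth-rinse bottle, 68 mm across, 140 mm tall, a bystander standing loose on the shelf; origin at the middle of its underside.
- brush: Electric toothbrush lying on its side along its x axis, 180 mm long, 26 mm thick, a bystander standing loose on the shelf; origin at the middle of its underside (of its handle).
Things that resemble listed ones, but are neither listed nor needed, are in the scene too. What is shaped like the base but orange is not meant.

How it is judged:
On the way:
1. the tongue's tip is under the dock's roof, 5 mm or more, with the base upright and flat on the shelf (within 3 mm) (x of base_toe in the frame of dock above 0.005 m and y of base_toe in the frame of dock between -0.005 and 0.005 m and height (world z) of base below 0.003 m and angle between base's own z axis and vertical below 0.06 rad), for 0.1 s.
At the end, for the whole second after the job is handed in: The base stands upright (within 0.05 rad) and at rest on the shelf (underside within 3 mm), its tongue under the dock's roof (8 mm or more), centred within 5 mm and in line within 0.12 rad, and holds the contact pin pressed in by more than 3.5 of its 5 mm; it is let go (value of joint pin above 0.0035 m and x of base_toe in the frame of dock above 0.008 m and y of base_toe in the frame of dock between -0.005 and 0.005 m and height (world z) of base below 0.003 m and angle between base's own z axis and vertical below 0.05 rad and angle between the x axis of base and the x axis of dock, either way round below 0.12 rad and linear speed of base below 0.01 m/s); the robot touches nothing.
It fails at once if the base is forced against the dock with more than 20 N (contact force between base and dock above 20 N).
It fails at once if a bystander is moved by more than 20 mm or knocked over (distance of any of cup, floss, soap_dish, lotion, jar, rinse, brush from where it was at the start of the episode above 0.02 m or angle between any of cup, floss, soap_dish, lotion, jar, rinse, brush's own z axis and vertical above 0.4 rad).
It also fails if it takes over 54 s, if anything falls off the work surface, if the arm or the gripper's body presses on something with over 40 N, if the wrist force passes 120 N, or if a joint passes its speed limit or range.

ROBOT

A 7-joint arm with a two-finger parallel gripper is mounted at the origin on the work surface. World frame = base frame: x ahead of the robot, y to its left, z up, the work surface at z = 0. Lengths are in m, angles in rad, forces in N, time in s.
With the tool pointing down it reaches from about 0.35 to 0.9 m from the base axis. Payload 19.9 kg.
Tool frame: the origin (TCP) lies between the finger pads; the fingertips stand 25 mm ahead of it and the grasp point (between the pads) lies 6 mm ahead of it; x points along the fingers, y is the direction in which the jaws open and shut, and the axes are right-handed (so a half turn about x gives the same grasp; the last joint's range is limited). The gripper opens to 94 mm and grips with 3 to 60 N. Pads are 16 mm wide; open, the fingers measure 119 mm over their backs; the gripper's body (75 mm by 177 mm) begins 78 mm behind the grasp point.
Start: joints at [-1.359, 0.417, -0.01, 1.614, 0.005, 1.111, -0.053], TCP at [0.157, 0.605, 0.23] pointing down, gripper open.
Joint ranges: [-2.81, 2.81], [-0.39, 2.02], [-1.27, 1.25], [0.06, 2.57], [-1.19, 4.33], [0.19, 2], [-2.82, 2.82]. Speed limits (rad/s): [1.89, 1.89, 2.39, 2.39, 3.01, 3.01, 3.01].

INTERFACE

Orientations are given as a rotation vector (axis times angle).
In Python, from plant import r gives the robot as it stands.
- The arm moves only by the tool step_arm, never from a script. Its argument "steps" is one flat list of numbers, 6 for each row, row after row: the shift along the tool's x, y, z in mm, then the turn, a rotation vector about the tool's x, y, z in rad. A call has 1 to 12 rows; each row is the pose to reach, as a shift and turn from the pose commanded when the call began, along the tool's axes at that moment; what a row does not reach only later rows make up. A row lasts 1/12 s, in which the tool goes at most 41.7 mm and 7.16 degrees, less where a joint would pass 70% of its speed; a pose out of reach is approached as far as the arm can. A call with a gripper value outside its range is refused whole. "grip" is the opening, from 0 (shut) to 1 (fully open), set as the call begins (left out, the last holds). The fingers move at their own pace and stop on an object; "newtons" is the grip in N (left out, the last holds). Time passes only in rows, so rows that repeat a pose let the fingers close. It gives the time, the measured TCP pose, the force and the opening at its end, in the units of the state.
- r.read_state(): the state, without advancing time (a new reading comes with each control period).
- r.camera(name): name is "scene" or "top" or "wrist"; returns a dict with "frame" (480x640x3 uint8, blue, green, red), "range_z" (480x640 float32, m along the optical axis (not along the pixel's ray), 0 where there is no reading), "K" (3x3 intrinsics, pixels), "pose" (4x4, takes a point from camera to world coordinates); the wrist camera has in their place "mount" (4x4, takes a point from camera to tool coordinates, whose origin is the TCP and whose axes are the tool frame's). Camera axes: x right, y up, looking along -z (the intrinsics and any distortion apply to the point x, -y, -z); pixel columns grow to the right and rows downward; lengths in m; the calibration is good to about 2 mm. A picture is of the moment at which its call begins: read the wrist's pose just before it.
- r.job_done(): hands the job in, once; it reports no verdict.
The state is a dict: "time": time; "joint_pos": joint angles; "qvel": joint speeds; "tau": joint torques, N m; "tcp_pos": TCP position; "orientation": TCP orientation; "force": force on the tool from outside, world axes, zero at the start; "moment": the same for the moment, N m; "opening": finger opening in m.
Only numpy, scipy, OpenCV 4.12 (cv2) and the standard library are available. Lean on these libraries where they do the work, as an engineer would, in place of code of your own. Each camera call takes 0.05 s, during which the arm holds its last target.

## Working session

There is one attempt and no reset: what is moved stays moved. The work goes in short steps, Python scripts to look and compute and a tool call to move; the robot and the scene stay as the last step left them, time stands still between calls to the robot, and variables do not carry over. Pictures are saved under pics/ and viewed, and the job is handed in when it is done.

Besides the shell and the picture viewer there is one more tool, called as name(argument=value, ...) on one line, values as JSON. step_arm: Moves the arm, as the interface text tells. Its arguments: {"type":"object","properties":{"steps":{"type":"array"},"grip":{"type":"number"},"newtons":{"type":"number"}},"required":["steps"]}

```bash
mkdir -p pics; ls
cat > h.py <<'E'
import numpy as np,cv2,pickle
from scipy.spatial.transform import Rotation as R
from plant import r
def snap(name,f):
    s=r.read_state(); c=r.camera(name)
    if 'mount' in c:
        T=np.eye(4);T[:3,:3]=R.from_rotvec(s['orientation']).as_matrix();T[:3,3]=s['tcp_pos'];c['pose']=T@c['mount']
    cv2.imwrite(f'pics/{f}.png',c['frame']);pickle.dump(c,open(f'pics/{f}.pkl','wb'));return c
def load(f): return pickle.load(open(f'pics/{f}.pkl','rb'))
def cloud(c):
    z=c['range_z'];v,u=np.mgrid[:480,:640];K=c['K']
    x=(u-K[0,2])/K[0,0]*z;y=(v-K[1,2])/K[1,1]*z
    P=np.stack([x,-y,-z],-1)@c['pose'][:3,:3].T+c['pose'][:3,3];P[z==0]=np.nan;return P
def ray(c,u,v,h):
    K=c['K'];d=c['pose'][:3,:3]@np.array([(u-K[0,2])/K[0,0],-(v-K[1,2])/K[1,1],-1]);o=c['pose'][:3,3]
    return o+d*(h-o[2])/d[2]
def crop(c,f,u0,v0,u1,v1,s):
    cv2.imwrite(f'pics/{f}.png',cv2.resize(c['frame'][v0:v1,u0:u1],None,fx=s,fy=s,interpolation=cv2.INTER_CUBIC))
E
python3 - <<'E'
from h import *
print({k:np.round(v,3) for k,v in r.read_state().items()})
for n in('scene','top','wrist'):
    c=snap(n,n+'0');print(n,c.keys(),np.round(c['K'],1),np.round(c['pose'],3))
E
```

```text
pics
{'time': np.float64(0.0), 'joint_pos': array([-1.358,  0.418, -0.01 ,  1.614,  0.005,  1.111, -0.053]), 'qvel': array([ 0.001, -0.001,  0.001, -0.001, -0.   , -0.   ,  0.   ]), 'tau': array([-0.0000e+00, -8.5128e+01,  6.3900e-01, -4.2596e+01, -4.9000e-02,
        1.9000e-02,  0.0000e+00]), 'tcp_pos': array([0.157, 0.605, 0.23 ]), 'orientation': array([ 0.198,  1.562, -0.2  ]), 'force': array([ 0.107, -0.334, -0.462]), 'moment': array([-0.028,  0.002, -0.013]), 'opening': np.float64(0.094)}
scene dict_keys(['frame', 'range_z', 'K', 'pose']) [[586.6   0.  315. ]
 [  0.  586.6 234.8]
 [  0.    0.    1. ]] [[ 0.368 -0.648  0.667  1.354]
 [ 0.93   0.251 -0.269 -0.344]
 [ 0.007  0.719  0.695  0.912]
 [ 0.     0.     0.     1.   ]]
top dict_keys(['frame', 'range_z', 'K', 'pose']) [[503.5   0.  319.2]
 [  0.  503.5 240.2]
 [  0.    0.    1. ]] [[ 0.015  0.98  -0.196  0.354]
 [-1.     0.014 -0.007 -0.023]
 [-0.004  0.197  0.98   1.056]
 [ 0.     0.     0.     1.   ]]
wrist dict_keys(['frame', 'range_z', 'K', 'mount', 'pose']) [[337.    0.  324.4]
 [  0.  337.  238. ]
 [  0.    0.    1. ]] [[ 0.251 -0.932 -0.262  0.079]
 [ 0.968  0.241  0.069  0.625]
 [-0.001 -0.27   0.963  0.385]
 [ 0.     0.     0.     1.   ]]
```

View pics/scene0.png

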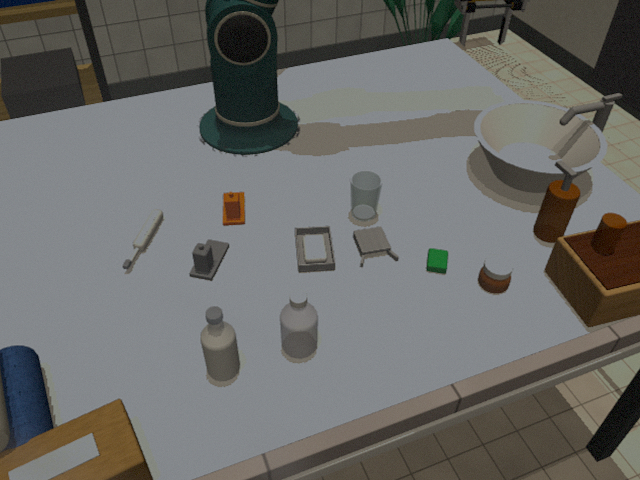

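View pics/top0.png

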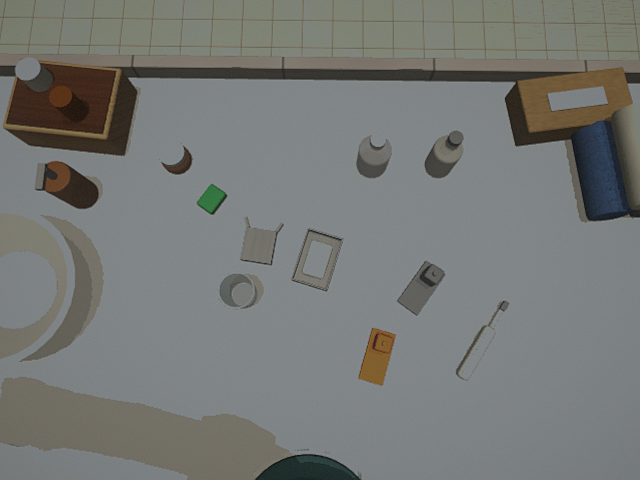

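View pics/wrist0.png

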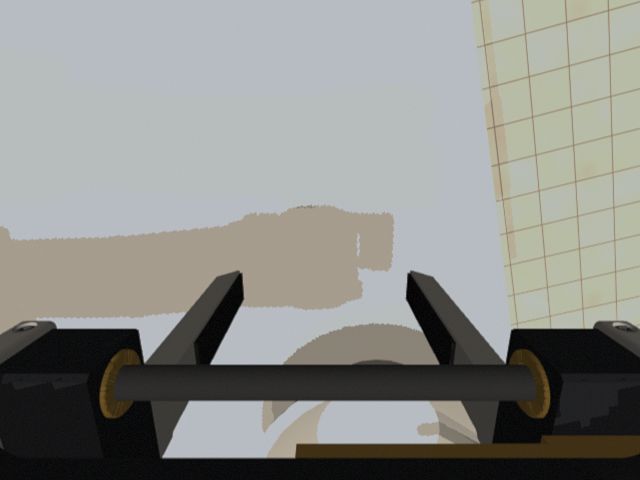

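The overview shows the grey base near top pixel (422,287), and the orange lookalike near (378,355). The dock is at (259,243) with its wings opening up in the image, i.e. away from the robot, between the dish, cup and floss. I'll enlarge both.

Run:
```python
from h import *
c=load('top0');crop(c,'t_base',380,245,460,325,7);crop(c,'t_dock',225,205,305,285,7)
P=cloud(c)
g=P[250:325,390:455].reshape(-1,3)
for lo,hi in((.005,.015),(.05,.068),(.068,.08)):
    m=g[(g[:,2]>lo)&(g[:,2]<hi)];print(lo,len(m),m.mean(0),cv2.minAreaRect((m[:,:2]*1000).astype(np.float32)))
g=P[212:268,236:290].reshape(-1,3)
for lo,hi in((.008,.0145),(.016,.024)):
    m=g[(g[:,2]>lo)&(g[:,2]<hi)];print(lo,len(m),m.mean(0),cv2.minAreaRect((m[:,:2]*1000).astype(np.float32)))
print(np.nanmedian(P[300:330,300:330].reshape(-1,3),0))
```

```text
0.005 864 [ 0.45714526 -0.22208553  0.00862438] ((473.9260559082031, -235.6676788330078), (49.85238265991211, 124.3818359375), 54.26042556762695)
0.05 248 [ 0.48744301 -0.24438708  0.06146646] ((488.504638671875, -246.27841186523438), (31.996822357177734, 33.537696838378906), 53.51390075683594)
0.068 24 [ 0.48788944 -0.24583562  0.07208378] ((487.2351379394531, -245.94564819335938), (9.2142972946167, 11.091259956359863), 78.72947692871094)
0.008 98 [0.57226595 0.10416731 0.01139348] ((560.4215087890625, 110.12057495117188), (83.22373962402344, 93.16077423095703), 82.58467102050781)
0.016 903 [0.54906034 0.11137748 0.01875037] ((549.6349487304688, 111.53488159179688), (65.08073425292969, 70.37167358398438), 81.8628158569336)
[ 0.40731229 -0.00908311 -0.00143148]
```

View pics/t_base.png

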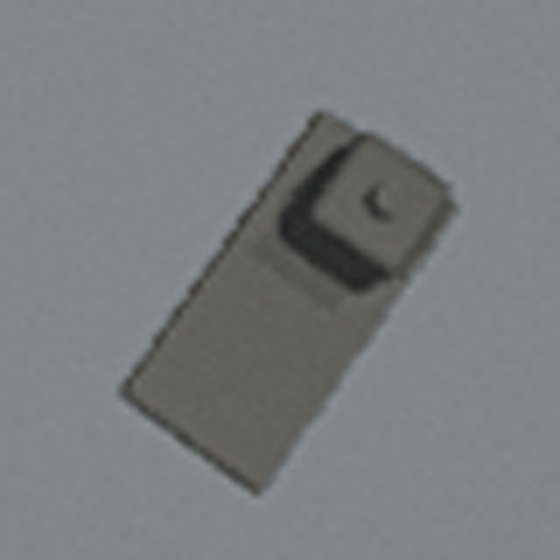

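View pics/t_dock.png

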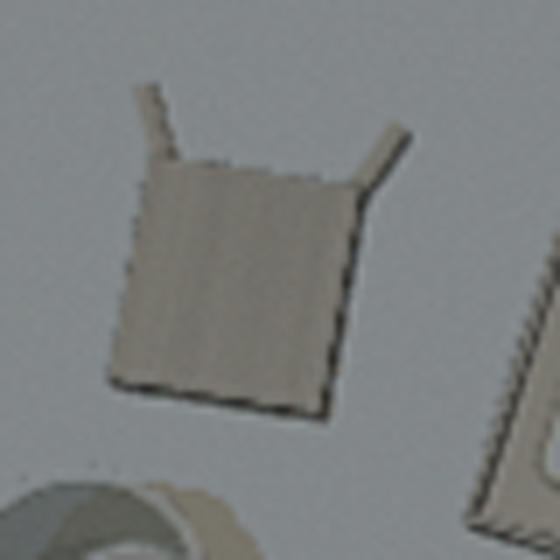

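Run:
```python
from h import *
c=load('top0')
def px(f,u,v,h): return ray(c,u/7+f[0]-.43,v/7+f[1]-.43,h)
B=(380,245);D=(225,205)
a=px(B,122,392,.010);b=px(B,262,496,.010);e=px(B,320,112,.010)
print('tip',a,b,(a+b)/2,np.linalg.norm(a-b),'len',np.linalg.norm(a-e))
d=(a-e)/np.linalg.norm(a-e);print('yaw',np.degrees(np.arctan2(d[1],d[0])))
t=(a+b)/2;print('axis from tip',t-80e-3*d,'spigot',px(B,380,200,.074))
q=[px(D,u,v,.020) for u,v in((160,160),(362,190),(108,380),(328,412))]
print(np.round(q,4));f=(q[0]+q[1])/2;k=(q[2]+q[3])/2;print('front',f,'back',k,np.linalg.norm(f-k),np.degrees(np.arctan2(*(k-f)[1::-1])))
w=[px(D,u,v,.012) for u,v in((147,85),(402,130))];print('wings',w,np.linalg.norm(w[0]-w[1]))
s=r.read_state();M=R.from_rotvec(s['orientation']).as_matrix();print(M.round(3))
P=cloud(c)
for n,(u0,v0,u1,v1),z in(('rinse?',(350,130,400,180),.08),('lotion?',(425,125,470,180),.08),('floss',(190,180,232,218),.01),('jar',(155,140,200,180),.03),('cup',(215,268,265,312),.06),('dish',(285,222,350,295),.008)):
    g=P[v0:v1,u0:u1].reshape(-1,3);g=g[g[:,2]>z];print(n,g[:,:2].min(0),g[:,:2].max(0),np.nanmax(g[:,2]))
```

```text
tip [ 0.43832577 -0.17878247  0.01      ] [ 0.40849495 -0.21938969  0.01      ] [ 0.42341036 -0.19908608  0.01      ] 0.050386754168083234 len 0.10404878865921116
yaw 144.34311933922638
axis from tip [ 0.48841216 -0.24572047  0.01      ] spigot [ 0.4877991  -0.24235266  0.074     ]
[[0.5867 0.1357 0.02  ]
 [0.5783 0.0745 0.02  ]
 [0.5194 0.1484 0.02  ]
 [0.5107 0.0825 0.02  ]]
front [0.58254066 0.1051437  0.02      ] back [0.5150598  0.11543949 0.02      ] 0.06826177473409065 171.32508500907164
wings [array([0.61193609, 0.14195202, 0.012     ]), array([0.59891678, 0.06371071, 0.012     ])] 0.07931711661405835
[[-0.     0.251  0.968]
 [-0.001  0.968 -0.251]
 [-1.    -0.001  0.   ]]
rinse? [ 0.7044129  -0.16055058] [ 0.76901784 -0.09498968] 0.1424665835211727
lotion? [ 0.70582153 -0.3002004 ] [ 0.76269142 -0.24358704] 0.16344434792973095
floss [0.61718317 0.18605145] [0.68298954 0.24647303] 0.02448976212618681
jar [0.71008102 0.26872307] [0.76761563 0.32712658] 0.057958847881866116
cup [0.41257874 0.10568211] [0.48160187 0.17545552] 0.10366516275225057
dish [ 0.45676499 -0.06413494] [0.5872967  0.04106798] 0.02560485000225432
```

Measurements agree: the base axis is at about (0.488, -0.246) with yaw 144.3°. The dock's front edge is at about (0.584, 0.106) with yaw about 171.6°. I'll start moving, going round in front of the robot at height.

step_arm(steps=[0, -306, 434, 0, 0, 0, 0, -306, 434, 0, 0, 0, 0, -306, 434, 0, 0, 0, 0, -306, 434, 0, 0, 0, 0, -306, 434, 0, 0, 0, 0, -306, 434, 0, 0, 0, 0, -306, 434, 0, 0, 0, 0, -306, 434, 0, 0, 0, 0, -306, 434, 0, 0, 0, 0, -306, 434, 0, 0, 0, 0, -306, 434, 0, 0, 0, 0, -306, 434, 0, 0, 0], grip=1, newtons=40)

```text
time: 1.15
tcp_pos: [0.481, 0.2216, 0.2306]
orientation: [0.199, 1.561, -0.199]
force: [1.3, 1.1, 1.2]
opening: 0.0937
```

step_arm(steps=[30, -449, 122, 0.37, 0, 0, 30, -449, 122, 0.37, 0, 0, 30, -449, 122, 0.37, 0, 0, 30, -449, 122, 0.37, 0, 0, 30, -449, 122, 0.37, 0, 0, 30, -449, 122, 0.37, 0, 0, 30, -449, 122, 0.37, 0, 0, 30, -449, 122, 0.37, 0, 0, 30, -449, 122, 0.37, 0, 0, 30, -449, 122, 0.37, 0, 0, 30, -449, 122, 0.37, 0, 0, 30, -449, 122, 0.37, 0, 0])

```text
time: 2.15
tcp_pos: [0.4839, -0.2483, 0.2003]
orientation: [0.491, 1.514, -0.495]
force: [0.1, -0.7, 0.1]
opening: 0.0941
```

step_arm(steps=[0, 0, 0, 0, 0, 0, 0, 0, 0, 0, 0, 0])

```text
time: 2.32
tcp_pos: [0.4852, -0.2419, 0.2002]
orientation: [0.489, 1.516, -0.489]
force: [-0.2, 0.3, -0.3]
opening: 0.0936
```

```bash
cat > d.py <<'E'
from h import *
def delta(p,yaw):
    s=r.read_state();M=R.from_rotvec(s['orientation']).as_matrix()
    y=np.radians(yaw);Y=np.array([np.cos(y),np.sin(y),0]);X=np.array([0,0,-1.]);G=np.stack([X,Y,np.cross(X,Y)],1)
    print('t',s['time'],'tcp',np.round(s['tcp_pos'],4),'yawY',np.degrees(np.arctan2(M[1,1],M[0,1])).round(2),'F',np.round(s['force'],1),'op',s['opening'])
    print('shift',(M.T@(np.array(p)-s['tcp_pos'])*1000).round(1),'turn',R.from_matrix(M.T@G).as_rotvec().round(4))
E
python3 - <<'E'
from d import *
delta([.488,-.246,.051],54.3);print(r.read_state()['joint_pos'].round(2))
c=snap('wrist','w1')
E
```

```text
t 2.3167 tcp [ 0.4852 -0.2419  0.2002] yawY 54.2 F [-0.2  0.3 -0.3] op 0.0936145620725974
shift [149.2  -1.7   4.8] turn [-0.0018 -0.0006  0.0004]
[-0.05  0.34  0.56  1.87 -0.21  0.99  1.55]
```

View pics/w1.png

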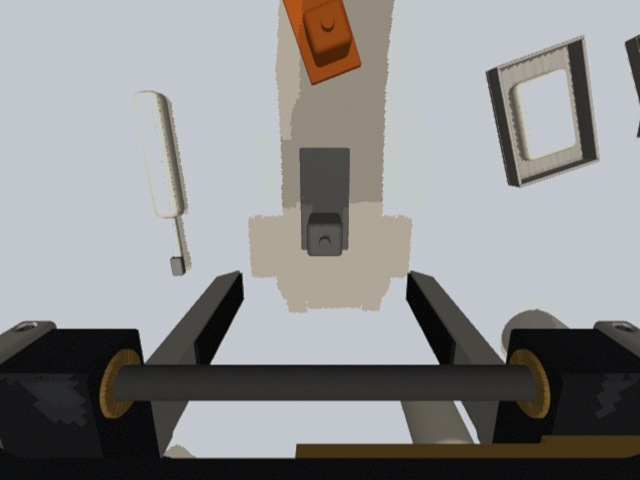

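The wrist view shows the grey base square between the jaws, centred at column 325 with its tongue pointing away. Descending.

step_arm(steps=[37, -1.7, 4.8, 0, 0, 0, 74, -1.7, 4.8, 0, 0, 0, 110, -1.7, 4.8, 0, 0, 0, 135, -1.7, 4.8, 0, 0, 0, 149, -1.7, 4.8, 0, 0, 0, 149, -1.7, 4.8, 0, 0, 0, 149, -1.7, 4.8, 0, 0, 0])

```text
time: 2.95
tcp_pos: [0.4886, -0.2448, 0.0516]
orientation: [0.488, 1.516, -0.487]
force: [-0.1, -1.2, 0.6]
opening: 0.0942
```

step_arm(steps=[0, 0, 0, 0, 0, 0, 0, 0, 0, 0, 0, 0, 0, 0, 0, 0, 0, 0, 0, 0, 0, 0, 0, 0, 0, 0, 0, 0, 0, 0, 0, 0, 0, 0, 0, 0, 0, 0, 0, 0, 0, 0, 0, 0, 0, 0, 0, 0], grip=0, newtons=40)

```text
time: 3.62
tcp_pos: [0.4884, -0.246, 0.0515]
orientation: [0.488, 1.515, -0.489]
force: [0.1, -0.2, 0.1]
opening: 0.0444
```

Run:
```python
from d import *
delta([.488,-.246,.051],54.3)
c=snap('wrist','w2')
```

```text
t 3.6167 tcp [ 0.4884 -0.246   0.0515] yawY 54.26 F [ 0.1 -0.2  0.1] op 0.04437605212151463
shift [ 0.5 -0.3 -0.3] turn [-0.0007  0.0001  0.    ]
```

View pics/w2.png

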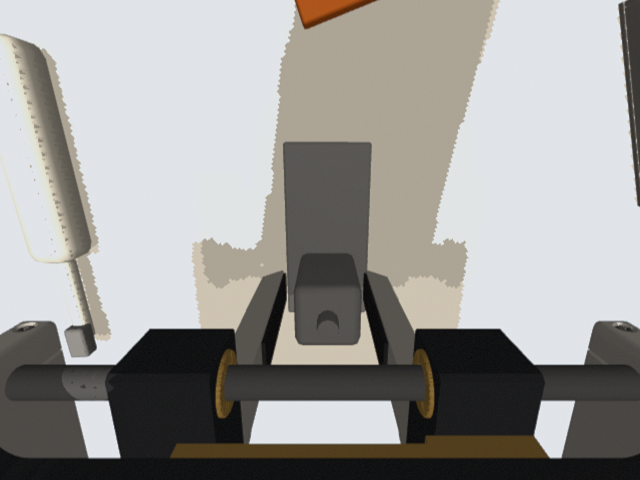

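The jaws are still closing (44 mm, post is 32 mm).

step_arm(steps=[0, 0, 0, 0, 0, 0, 0, 0, 0, 0, 0, 0, 0, 0, 0, 0, 0, 0, 0, 0, 0, 0, 0, 0, 0, 0, 0, 0, 0, 0, 0, 0, 0, 0, 0, 0])

```text
time: 4.17
tcp_pos: [0.4885, -0.246, 0.0515]
orientation: [0.488, 1.515, -0.488]
force: [1.6, 0.3, -1.0]
opening: 0.0313
```

Run:
```python
from d import *
delta([.488,-.246,.051],54.3)
c=snap('wrist','w3')
s=r.read_state()
# toe estimate from wrist: tip top edge at z=.010
crop(c,'w3c',260,120,400,260,5)
```

```text
t 4.1667 tcp [ 0.4885 -0.246   0.0515] yawY 54.27 F [ 1.6  0.3 -1. ] op 0.03133381086607127
shift [ 0.5 -0.3 -0.4] turn [-0.0006  0.0002  0.    ]
```

View pics/w3c.png

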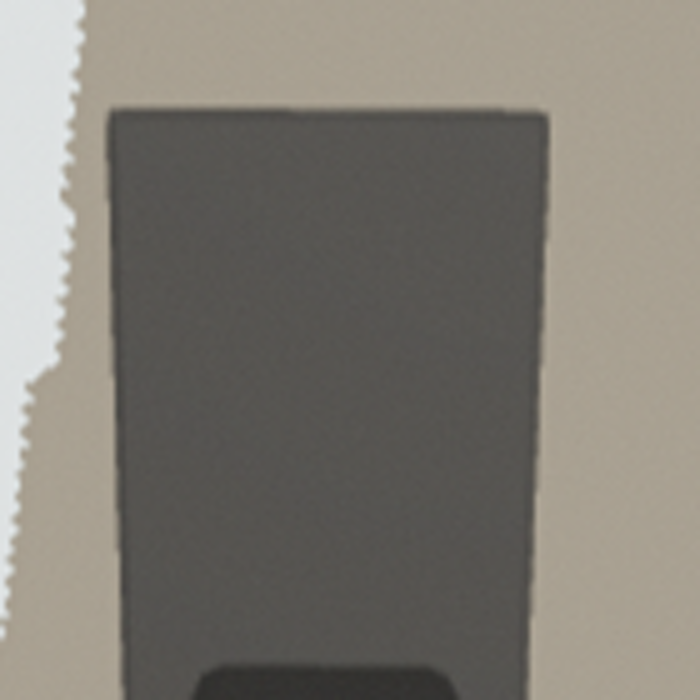

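Gripped at 31.3 mm, as expected for the 32 mm post. Lifting, then carrying to in front of the dock.

step_arm(steps=[-30, 0, 0, 0, 0, 0, -60, 0, 0, 0, 0, 0, -80, 35, -2, -0.04, 0, 0, -80, 75, -5, -0.09, 0, 0, -80, 115, -8, -0.14, 0, 0, -80, 155, -10, -0.19, 0, 0, -80, 195, -13, -0.24, 0, 0, -80, 235, -16, -0.29, 0, 0, -80, 275, -18, -0.34, 0, 0, -80, 315, -21, -0.39, 0, 0, -80, 350, -23, -0.43, 0, 0, -80, 380, -25, -0.46, 0, 0])

```text
time: 5.22
tcp_pos: [0.6904, 0.0798, 0.1307]
orientation: [0.126, 1.568, -0.126]
force: [0.8, -1.2, -4.6]
opening: 0.0322
```

step_arm(steps=[0, 0, 0, 0, 0, 0, 0, 0, 0, 0, 0, 0])

```text
time: 5.38
tcp_pos: [0.6898, 0.0787, 0.1302]
orientation: [0.126, 1.569, -0.127]
force: [-0.3, -0.8, -5.2]
opening: 0.0319
```

Run:
```python
from d import *
delta([.697,.089,.131],81.6)
c=snap('wrist','w4')
```

```text
t 5.3833 tcp [0.6898 0.0787 0.1302] yawY 80.76 F [-0.3 -0.8 -5.2] op 0.03188904166227698
shift [-0.8 11.3  5.5] turn [-0.0147 -0.0016  0.0005]
```

View pics/w4.png

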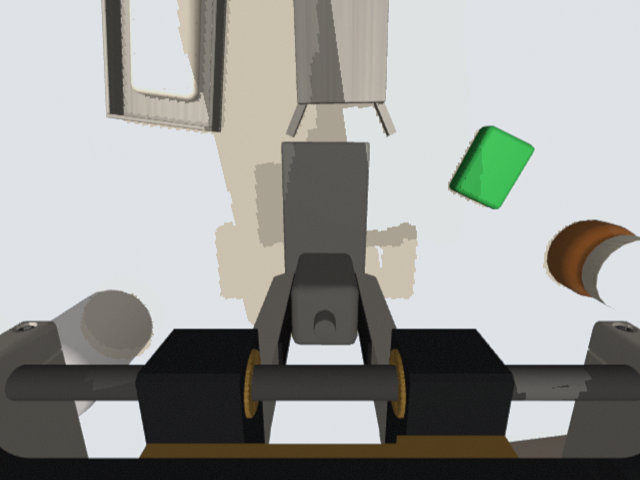

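The wrist view shows the dock roof's front edge at row ~103 and the wings at rows 103–135. The tongue tip is at row ~142, and floss and jar sit well to the right. I'll measure dock and tip in this one view.

Run:
```python
from d import *
c=load('w4');crop(c,'w4c',270,0,410,160,5)
P=cloud(c)
g=P[0:140,285:395].reshape(-1,3)
m=g[(g[:,2]>.016)&(g[:,2]<.024)];print(len(m),m.mean(0),cv2.minAreaRect((m[:,:2]*1000).astype(np.float32)))
g=P[135:240,270:380].reshape(-1,3);m=g[(g[:,2]>.075)&(g[:,2]<.105)];print('tongue',len(m),m.mean(0),m[:,2].min(),m[:,2].max(),cv2.minAreaRect((m[:,:2]*1000).astype(np.float32)))
```

```text
9408 [0.54996189 0.11311574 0.02075961] ((550.6744995117188, 113.1328125), (65.18318176269531, 65.92583465576172), 81.67782592773438)
tongue 8383 [0.63610176 0.08769414 0.08932691] 0.08597354919755998 0.09213266224548333 ((637.213623046875, 87.56526947021484), (50.409141540527344, 57.26496887207031), 80.71979522705078)
```

View pics/w4c.png

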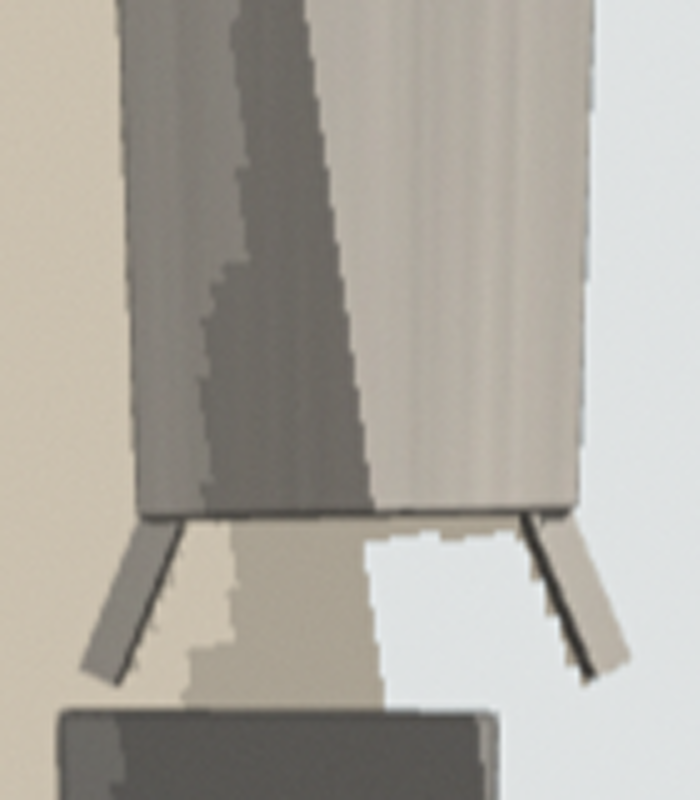

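Run:
```python
from d import *
delta([.697,.091,.056],81.7)
```

```text
t 5.4333 tcp [0.6895 0.0768 0.1305] yawY 80.62 F [ 0.  -0.5 -4.7] op 0.03176280416947746
shift [74.5 15.3  5.2] turn [-0.0188 -0.0014  0.0012]
```

step_arm(steps=[12, 7, 3, -0.01, 0, 0, 30, 15, 5, -0.018, 0, 0, 50, 15, 5, -0.018, 0, 0, 65, 15, 5, -0.018, 0, 0, 74, 15, 5, -0.018, 0, 0, 74, 15, 5, -0.018, 0, 0, 74, 15, 5, -0.018, 0, 0, 74, 15, 5, -0.018, 0, 0])

```text
time: 6.1
tcp_pos: [0.698, 0.0907, 0.0585]
orientation: [0.115, 1.566, -0.115]
force: [0.1, 0.6, -4.9]
opening: 0.0319
```

Run:
```python
from d import *
delta([.697,.091,.0515],81.7)
c=snap('wrist','w5')
crop(c,'w5c',265,0,405,160,5)
P=cloud(c)
g=P[0:110,270:395].reshape(-1,3)
m=g[(g[:,2]>.016)&(g[:,2]<.026)];print(len(m),m.mean(0),cv2.minAreaRect((m[:,:2]*1000).astype(np.float32)))
g=P[130:240,270:380].reshape(-1,3);m=g[(g[:,2]>.005)&(g[:,2]<.022)];print('tongue',len(m),m.mean(0),m[:,2].min(),m[:,2].max(),cv2.minAreaRect((m[:,:2]*1000).astype(np.float32)))
s=r.read_state();print(s['tcp_pos'])
```

```text
t 6.1 tcp [0.698  0.0907 0.0585] yawY 81.61 F [ 0.1  0.6 -4.9] op 0.031946992577648325
shift [ 7.   0.2 -1.1] turn [-0.0015  0.0013 -0.0001]
8923 [0.56720562 0.11254291 0.02069661] ((567.0408935546875, 112.2276382446289), (62.11897659301758, 33.81127166748047), 81.514404296875)
tongue 8374 [0.64428397 0.09890396 0.01744434] 0.014577379822832415 0.019622938215183627 ((645.4298706054688, 98.70787048339844), (50.149261474609375, 57.31648635864258), 81.26638793945312)
[0.69810938 0.09083494 0.05867552]
```

View pics/w5.png

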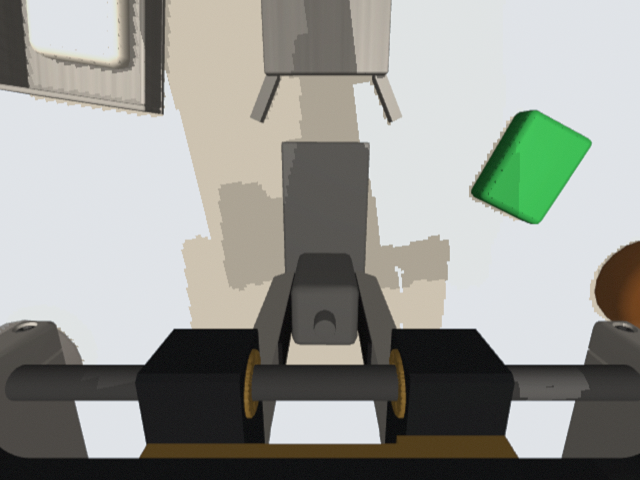

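View pics/w5c.png

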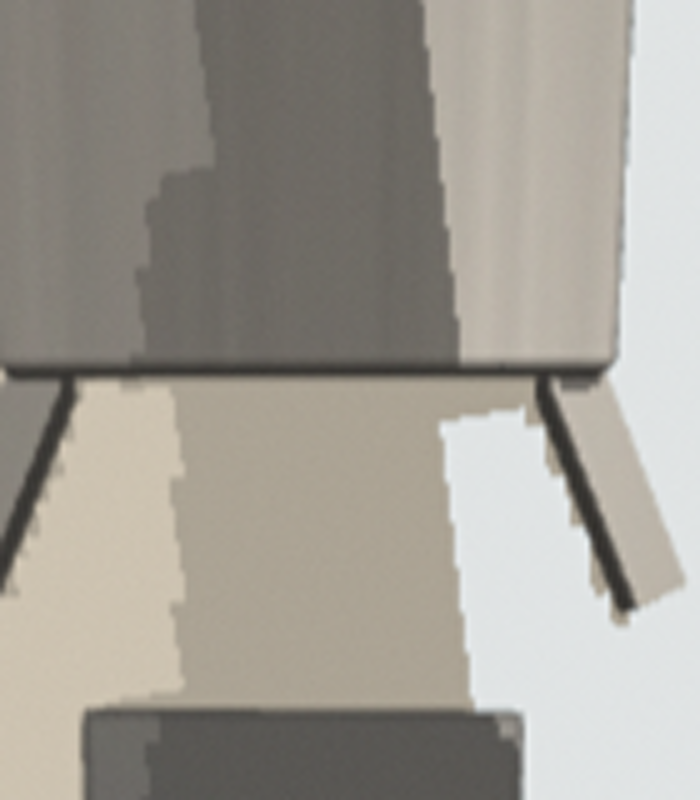

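Run:
```python
from d import *
c=load('w5');P=cloud(c)
g=P[0:110,240:420].reshape(-1,3)
m=g[(g[:,2]>.0165)&(g[:,2]<.026)];rc=cv2.minAreaRect((m[:,:2]*1000).astype(np.float32));print(rc)
f=lambda u,v,h:ray(c,u/5+265-.4,v/5-.4,h)
a,b=f(5,372,.0205),f(613,368,.0205);t1,t2=f(84,712,.0174),f(523,712,.0174)
print('dock edge',a,b,np.linalg.norm(a-b),'tip',t1,t2,np.linalg.norm(t1-t2))
w1=f(5,590,.012); w2=f(625,608,.012)
for v in(b-a,t2-t1):print('yaw of y',np.degrees(np.arctan2(v[1],v[0])))
th=np.radians(171.7);D=np.array([np.cos(th),np.sin(th)]);N=np.array([-D[1],D[0]])
o=(a+b)[:2]/2;tt=(t1+t2)[:2]/2
print('toe in dock',(tt-o)@D,(tt-o)@N,'origin',o, 'depthcentre lateral',(np.array(rc[0])/1000-o)@N)
print('roof sides lateral pctl',np.percentile((m[:,:2]-tt)@N,[.5,99.5]),'ang',)
```

```text
((566.8526000976562, 110.79556274414062), (65.20256042480469, 33.717620849609375), 81.85627746582031)
dock edge [0.57932531 0.07710522 0.0205    ] [0.58819334 0.14004908 0.0205    ] 0.06356548720664171 tip [0.61412393 0.07875457 0.0174    ] [0.62127062 0.12733866 0.0174    ] 0.0491069160214802
yaw of y 81.98049776979609
yaw of y 81.63184008732175
toe in dock -0.03438084149897015 0.0005734531459233258 origin [0.58375933 0.10857715] depthcentre lateral 0.0002454144067851155
roof sides lateral pctl [-0.0323541   0.03171691] ang
```

Toe lies 34 mm in front of the roof and 0.5 mm off centre, with yaw matching within 0.3°. Lowering gently to the shelf.

step_arm(steps=[3, 0.5, 0, -0.003, 0, 0, 5, 0.5, 0, -0.003, 0, 0, 5, 0.5, 0, -0.003, 0, 0, 5, 0.5, 0, -0.003, 0, 0, 5, 0.5, 0, -0.003, 0, 0])

```text
time: 6.57
tcp_pos: [0.6975, 0.0916, 0.0526]
orientation: [0.112, 1.568, -0.112]
force: [0.8, -0.4, -5.3]
opening: 0.0316
```

step_arm(steps=[0.5, 0, 0, 0, 0, 0, 1, 0, 0, 0, 0, 0, 1, 0, 0, 0, 0, 0, 1, 0, 0, 0, 0, 0])

```text
time: 6.9
tcp_pos: [0.6976, 0.0915, 0.0516]
orientation: [0.112, 1.568, -0.112]
force: [-0.1, -0.0, -2.9]
opening: 0.0318
```

step_arm(steps=[0.3, 0, 0, 0, 0, 0, 0.3, 0, 0, 0, 0, 0, 0.3, 0, 0, 0, 0, 0])

```text
time: 7.15
tcp_pos: [0.6976, 0.0915, 0.0515]
orientation: [0.112, 1.568, -0.112]
force: [-4.7, -0.5, 3.9]
opening: 0.0314
```

step_arm(steps=[-0.1, 0, -4, 0, 0, 0, -0.1, 0, -8, 0, 0, 0, -0.1, 0, -12, 0, 0, 0, -0.1, 0, -16, 0, 0, 0, -0.1, 0, -20, 0, 0, 0, -0.1, 0, -24, 0, 0, 0, -0.1, 0, -27, 0, 0, 0, -0.1, 0, -29, 0, 0, 0, -0.1, 0, -29, 0, 0, 0])

```text
time: 7.9
tcp_pos: [0.6685, 0.0958, 0.0515]
orientation: [0.112, 1.568, -0.112]
force: [-0.0, -0.2, 8.2]
opening: 0.0317
```

Run:
```python
from d import *
delta([.697,.091,.0515],81.7)
c=snap('wrist','w6')
crop(c,'w6c',265,60,405,220,5)
```

```text
t 7.9 tcp [0.6685 0.0958 0.0515] yawY 81.83 F [-0.  -0.2  8.2] op 0.03168153300720041
shift [ 0.  -0.7 28.9] turn [ 0.0022 -0.0001 -0.0001]
```

View pics/w6c.png

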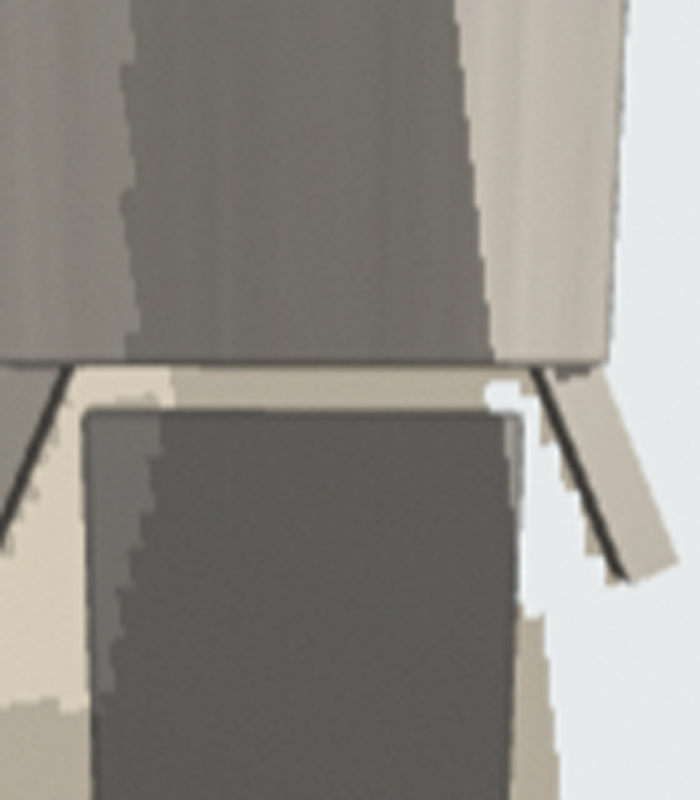

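Tongue is centred between the wings (both centres at crop column 302), 5 mm short of the roof. I'll lower the grip force so the pads slip before the dock sees too much, unload the vertical force, and feel forward in small calls.

step_arm(steps=[-0.2, 0, 0, 0, 0, 0, -0.2, 0, -1, 0, 0, 0, -0.2, 0, -2, 0, 0, 0, -0.2, 0, -3, 0, 0, 0, -0.2, 0, -3, 0, 0, 0], newtons=8)

```text
time: 8.37
tcp_pos: [0.6658, 0.0961, 0.0515]
orientation: [0.112, 1.568, -0.112]
force: [3.4, -0.8, 4.1]
opening: 0.0321
```

step_arm(steps=[0, 0, -1, 0, 0, 0, 0, 0, -2, 0, 0, 0, 0, 0, -3, 0, 0, 0, 0, 0, -4, 0, 0, 0, 0, 0, -5, 0, 0, 0])

```text
time: 8.78
tcp_pos: [0.6608, 0.0968, 0.0515]
orientation: [0.112, 1.568, -0.112]
force: [4.6, -1.4, 2.7]
opening: 0.032
```

step_arm(steps=[0, 0, -0.7, 0, 0, 0, 0, 0, -1.4, 0, 0, 0, 0, 0, -2, 0, 0, 0, 0, 0, -2, 0, 0, 0])

```text
time: 9.12
tcp_pos: [0.6588, 0.0971, 0.0515]
orientation: [0.112, 1.568, -0.112]
force: [4.5, -0.6, 4.6]
opening: 0.0318
```

Run:
```python
from d import *
delta([.6685,.0958,.0515],81.83)
c=snap('wrist','w7')
crop(c,'w7c',265,60,405,220,5)
```

```text
t 9.1167 tcp [0.6588 0.0971 0.0515] yawY 81.82 F [ 4.5 -0.6  4.6] op 0.03184554409698405
shift [0.  0.1 9.8] turn [-0.0002 -0.      0.0001]
```

View pics/w7c.png

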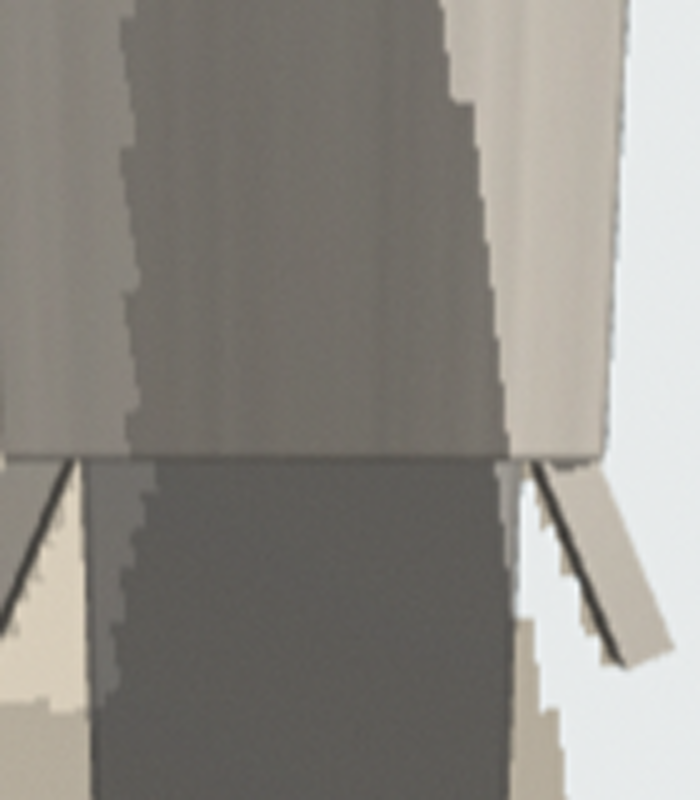

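The tongue is under the roof about 5 mm and still centred. Baseline slide friction is about 4.5 N. Continuing to feel.

step_arm(steps=[0, 0, -0.7, 0, 0, 0, 0, 0, -1.4, 0, 0, 0, 0, 0, -2, 0, 0, 0])

```text
time: 9.42
tcp_pos: [0.657, 0.0974, 0.0515]
orientation: [0.112, 1.568, -0.112]
force: [4.9, -1.5, 4.0]
opening: 0.032
```

step_arm(steps=[0, 0, -0.7, 0, 0, 0, 0, 0, -1.4, 0, 0, 0, 0, 0, -2, 0, 0, 0])

```text
time: 9.67
tcp_pos: [0.655, 0.0977, 0.0515]
orientation: [0.112, 1.568, -0.112]
force: [5.1, -1.6, 3.9]
opening: 0.0318
```

step_arm(steps=[0, 0, -0.7, 0, 0, 0, 0, 0, -1.4, 0, 0, 0, 0, 0, -2, 0, 0, 0])

```text
time: 9.92
tcp_pos: [0.653, 0.098, 0.0515]
orientation: [0.112, 1.568, -0.112]
force: [5.2, -0.7, 4.0]
opening: 0.0317
```

step_arm(steps=[0, 0, -0.7, 0, 0, 0, 0, 0, -1.4, 0, 0, 0, 0, 0, -2, 0, 0, 0])

```text
time: 10.17
tcp_pos: [0.651, 0.0982, 0.0515]
orientation: [0.112, 1.568, -0.112]
force: [5.4, -0.6, 4.0]
opening: 0.0319
```

step_arm(steps=[0, 0, -0.7, 0, 0, 0, 0, 0, -1.4, 0, 0, 0, 0, 0, -2, 0, 0, 0])

```text
time: 10.42
tcp_pos: [0.6491, 0.0985, 0.0515]
orientation: [0.112, 1.568, -0.112]
force: [4.4, 0.3, 4.3]
opening: 0.0321
```

Run:
```python
from d import *
delta([.6685,.0958,.0515],81.83)
c=snap('wrist','w8')
a=load('w6');
# shift of post/spigot between w6 and w8
A=cv2.cvtColor(a['frame'],6)[250:346,290:365];B=cv2.cvtColor(c['frame'],6)[230:366,290:365]
res=cv2.matchTemplate(B,A,cv2.TM_CCOEFF_NORMED);print('row shift',np.argmax(res)-20,res.ravel().round(3)[14:28])
```

```text
t 10.4167 tcp [0.6491 0.0985 0.0515] yawY 81.82 F [4.4 0.3 4.3] op 0.0320993783270929
shift [ 0.   0.1 19.6] turn [-0.0003  0.0002  0.0001]
row shift 0 [0.683 0.743 0.797 0.843 0.883 0.944 0.993 0.954 0.874 0.799 0.739 0.692
 0.651 0.614]
```

The post has not slipped in the pads (0 px shift). Continuing.

step_arm(steps=[0, 0, -0.7, 0, 0, 0, 0, 0, -1.4, 0, 0, 0, 0, 0, -2, 0, 0, 0])

```text
time: 10.72
tcp_pos: [0.6471, 0.0988, 0.0515]
orientation: [0.112, 1.568, -0.112]
force: [4.7, -0.1, 4.0]
opening: 0.0322
```

step_arm(steps=[0, 0, -0.7, 0, 0, 0, 0, 0, -1.4, 0, 0, 0, 0, 0, -2, 0, 0, 0])

```text
time: 10.97
tcp_pos: [0.6451, 0.0991, 0.0515]
orientation: [0.112, 1.568, -0.112]
force: [4.5, -0.5, 4.1]
opening: 0.032
```

step_arm(steps=[0, 0, -0.7, 0, 0, 0, 0, 0, -1.4, 0, 0, 0, 0, 0, -2, 0, 0, 0])

```text
time: 11.22
tcp_pos: [0.6431, 0.0994, 0.0515]
orientation: [0.112, 1.568, -0.112]
force: [4.2, -1.1, 3.5]
opening: 0.0321
```

step_arm(steps=[0, 0, -0.7, 0, 0, 0, 0, 0, -1.4, 0, 0, 0, 0, 0, -2, 0, 0, 0])

```text
time: 11.47
tcp_pos: [0.6411, 0.0997, 0.0515]
orientation: [0.112, 1.568, -0.112]
force: [4.7, -0.6, 3.8]
opening: 0.0323
```

step_arm(steps=[0, 0, -0.7, 0, 0, 0, 0, 0, -1.4, 0, 0, 0, 0, 0, -2, 0, 0, 0])

```text
time: 11.72
tcp_pos: [0.6391, 0.0999, 0.0515]
orientation: [0.112, 1.568, -0.112]
force: [4.1, -0.2, 3.7]
opening: 0.0322
```

step_arm(steps=[0, 0, -0.7, 0, 0, 0, 0, 0, -1.4, 0, 0, 0, 0, 0, -2, 0, 0, 0])

```text
time: 11.97
tcp_pos: [0.6372, 0.1002, 0.0515]
orientation: [0.112, 1.568, -0.112]
force: [4.9, -1.0, 4.2]
opening: 0.0323
```

step_arm(steps=[0, 0, -0.7, 0, 0, 0, 0, 0, -1.4, 0, 0, 0, 0, 0, -2, 0, 0, 0])

```text
time: 12.22
tcp_pos: [0.6352, 0.1005, 0.0515]
orientation: [0.112, 1.568, -0.112]
force: [5.3, -0.4, 3.4]
opening: 0.0314
```

step_arm(steps=[0, 0, -0.7, 0, 0, 0, 0, 0, -1.4, 0, 0, 0, 0, 0, -2, 0, 0, 0])

```text
time: 12.47
tcp_pos: [0.6332, 0.1008, 0.0515]
orientation: [0.112, 1.568, -0.112]
force: [4.4, -0.6, 4.2]
opening: 0.032
```

step_arm(steps=[0, 0, -0.7, 0, 0, 0, 0, 0, -1.4, 0, 0, 0, 0, 0, -2, 0, 0, 0])

```text
time: 12.72
tcp_pos: [0.6312, 0.1011, 0.0515]
orientation: [0.112, 1.568, -0.112]
force: [5.2, -1.6, 3.8]
opening: 0.0319
```

```bash
cat > slip.py <<'E'
from d import *
import sys
delta([.6685,.0958,.0515],81.83)
c=snap('wrist',sys.argv[1])
a=load('w6')
A=cv2.cvtColor(a['frame'],6)[250:346,290:365];B=cv2.cvtColor(c['frame'],6)[230:366,290:365]
res=cv2.matchTemplate(B,A,cv2.TM_CCOEFF_NORMED).ravel();i=np.argmax(res)
print('row shift',i-20+(res[i-1]-res[i+1])/2/(res[i-1]+res[i+1]-2*res[i]),res[i-1:i+2])
E
python3 slip.py w9
```

```text
t 12.7167 tcp [0.6312 0.1011 0.0515] yawY 81.82 F [ 5.2 -1.6  3.8] op 0.031933184774055025
shift [ 0.   0.1 37.7] turn [-0.0002  0.0001  0.0001]
row shift 0.059134356677532196 [0.9442748  0.99283606 0.9545465 ]
```

step_arm(steps=[0, 0, -0.7, 0, 0, 0, 0, 0, -1.4, 0, 0, 0, 0, 0, -2, 0, 0, 0])

```text
time: 13.02
tcp_pos: [0.6292, 0.1013, 0.0515]
orientation: [0.112, 1.568, -0.112]
force: [5.4, 0.0, 3.6]
opening: 0.0321
```

step_arm(steps=[0, 0, -0.7, 0, 0, 0, 0, 0, -1.4, 0, 0, 0, 0, 0, -2, 0, 0, 0])

```text
time: 13.27
tcp_pos: [0.6273, 0.1016, 0.0515]
orientation: [0.112, 1.568, -0.112]
force: [5.4, -0.1, 3.6]
opening: 0.0318
```

step_arm(steps=[0, 0, -0.7, 0, 0, 0, 0, 0, -1.4, 0, 0, 0, 0, 0, -2, 0, 0, 0])

```text
time: 13.52
tcp_pos: [0.6254, 0.1019, 0.0515]
orientation: [0.112, 1.568, -0.112]
force: [8.7, -0.5, 3.4]
opening: 0.0319
```

Force has risen to 8.7 N from 5. Taking a half-millimetre probe.

step_arm(steps=[0, 0, -0.3, 0, 0, 0, 0, 0, -0.5, 0, 0, 0])

```text
time: 13.68
tcp_pos: [0.6253, 0.1019, 0.0516]
orientation: [0.112, 1.567, -0.112]
force: [8.8, -1.1, 1.2]
opening: 0.0321
```

```bash
python3 slip.py w10
```

```text
t 13.6833 tcp [0.6253 0.1019 0.0516] yawY 81.81 F [ 8.8 -1.1  1.2] op 0.032126199483997475
shift [ 0.1  0.1 43.7] turn [-0.0003  0.0012 -0.    ]
row shift 0.08112013339996338 [0.9416861 0.992456  0.9558603]
```

step_arm(steps=[0, 0, -0.3, 0, 0, 0, 0, 0, -0.3, 0, 0, 0, 0, 0, -0.3, 0, 0, 0])

```text
time: 13.98
tcp_pos: [0.6252, 0.102, 0.0517]
orientation: [0.112, 1.566, -0.112]
force: [10.1, -2.0, 0.9]
opening: 0.0316
```

```bash
python3 slip.py w11
```

```text
t 13.9833 tcp [0.6252 0.102  0.0517] yawY 81.81 F [10.1 -2.   0.9] op 0.031649513152534135
shift [ 0.3  0.1 43.7] turn [-0.0004  0.0017 -0.0001]
row shift 0.09932693839073181 [0.93911797 0.9921077  0.956682  ]
```

Rigid stop confirmed: the TCP no longer advances, force is ~10 N, and there is no grip slip. I'll ease the preload, release, and check.

step_arm(steps=[0, 0, 0.3, 0, 0, 0, 0, 0, 0.4, 0, 0, 0, 0, 0, 0.4, 0, 0, 0])

```text
time: 14.28
tcp_pos: [0.6253, 0.1019, 0.0516]
orientation: [0.112, 1.567, -0.112]
force: [9.1, -1.0, 2.2]
opening: 0.0319
```

step_arm(steps=[0, 0, 0, 0, 0, 0, 0, 0, 0, 0, 0, 0, 0, 0, 0, 0, 0, 0, 0, 0, 0, 0, 0, 0, 0, 0, 0, 0, 0, 0, 0, 0, 0, 0, 0, 0, 0, 0, 0, 0, 0, 0], grip=0.7)

```text
time: 14.87
tcp_pos: [0.6248, 0.102, 0.0514]
orientation: [0.112, 1.568, -0.112]
force: [-0.9, 0.0, 0.1]
opening: 0.0654
```

```bash
python3 slip.py w12
```

```text
t 14.8667 tcp [0.6248 0.102  0.0514] yawY 81.82 F [-0.9  0.   0.1] op 0.06536122830433488
shift [-0.1  0.1 44.2] turn [-0.0002 -0.0002  0.0001]
row shift 2.3523532152175903 [0.20252335 0.25244108 0.2437942 ]
```

View pics/w12.png

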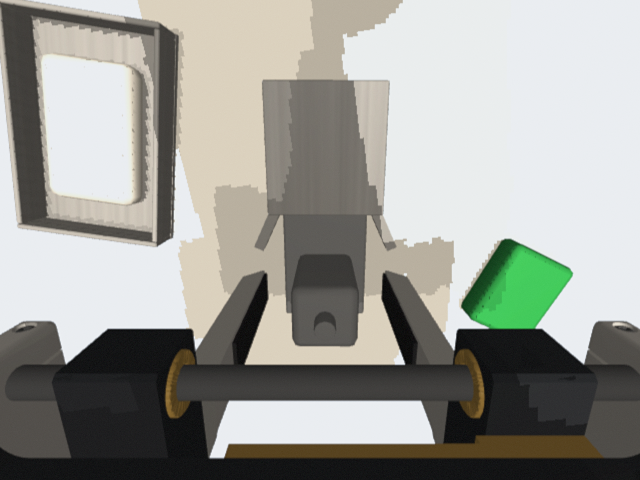

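The fingers are clear and the base stands with its post still at rows 254–346. Withdrawing straight up, then checking for any movement.

step_arm(steps=[-15, 0, 0, 0, 0, 0, -35, 0, 0, 0, 0, 0, -65, 0, 0, 0, 0, 0, -100, 0, 0, 0, 0, 0, -130, 0, 0, 0, 0, 0, -150, 0, 0, 0, 0, 0, -150, 0, 0, 0, 0, 0, -150, 0, 0, 0, 0, 0, -150, 0, 0, 0, 0, 0])

```text
time: 15.67
tcp_pos: [0.6244, 0.102, 0.2007]
orientation: [0.112, 1.569, -0.112]
force: [0.8, -0.3, 0.3]
opening: 0.0661
```

Run:
```python
from d import *
delta([.625,.102,.05],81.8)
c=snap('wrist','w13');P=cloud(c);snap('scene','scene1')
th=np.radians(171.8);D=np.array([np.cos(th),np.sin(th)]);N=np.array([-D[1],D[0]])
g=P.reshape(-1,3);g=g[np.hypot(g[:,0]-.585,g[:,1]-.107)<.13]
for lo,hi in((.006,.0135),(.0165,.025),(.058,.068)):
    m=g[(g[:,2]>lo)&(g[:,2]<hi)];q=m[:,:2]-[.5838,.1080];x,y=q@D,q@N
    k=np.abs(y)<.04
    print(lo,k.sum(),m[k,2].mean(),np.percentile(x[k],[.5,99.5]),np.percentile(y[k],[.5,99.5]),cv2.minAreaRect((m[k][:,:2]*1000).astype(np.float32)))
```

```text
t 15.6667 tcp [0.6244 0.102  0.2007] yawY 81.82 F [ 0.8 -0.3  0.3] op 0.06608138354424191
shift [1.507e+02 1.000e-01 7.000e-01] turn [ 0.0004 -0.0009  0.0003]
0.006 1935 0.01070335236103626 [-0.06489926  0.11929036] [-0.03855806  0.03845787] ((553.6604614257812, 111.90614318847656), (79.43649291992188, 191.54129028320312), 82.26223754882812)
0.0165 5148 0.020663170380751068 [-0.0238476   0.11433214] [-0.03246425  0.03170225] ((534.853759765625, 115.47720336914062), (65.08883666992188, 154.14108276367188), 81.77569580078125)
0.058 1237 0.06379671100108437 [-0.05506498  0.12196202] [-0.03409277  0.01583379] ((551.5076904296875, 117.11538696289062), (54.49748992919922, 180.25315856933594), 76.78195190429688)
```

View pics/w13.png

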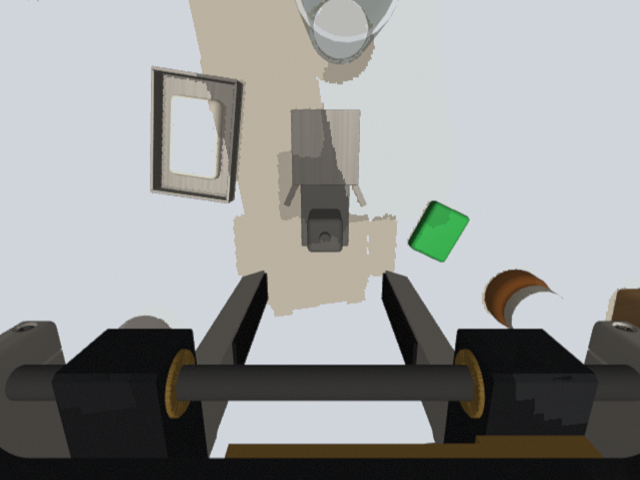

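View pics/scene1.png

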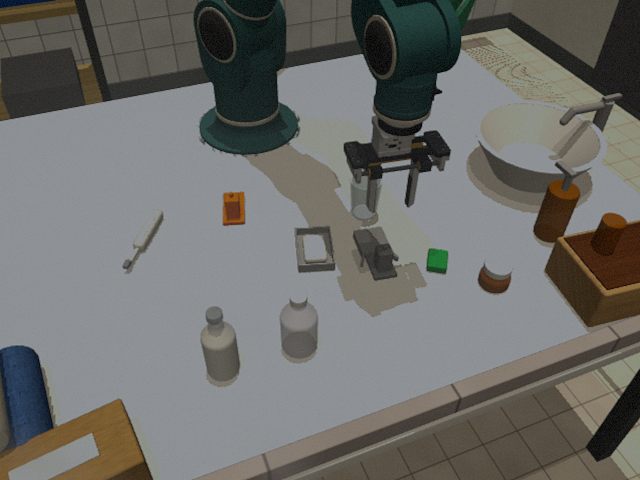

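Run:
```python
from h import *
a=load('w11');b=load('w12');F=np.float32
A=cv2.cvtColor(a['frame'],6);B=cv2.cvtColor(b['frame'],6)
# features fixed to base: spigot; fixed to dock: roof front edge
for n,(v0,v1,u0,u1) in {'spigot':(300,350,300,350),'roof edge':(195,235,275,375),'post front':(245,270,300,350)}.items():
    res=cv2.matchTemplate(B[v0-6:v1+6,u0-6:u1+6],A[v0:v1,u0:u1],cv2.TM_CCOEFF_NORMED);i=np.unravel_index(res.argmax(),res.shape);c=res[:,i[1]]
    k=i[0];print(n,'dv',k-6+(c[k-1]-c[k+1])/2/(c[k-1]+c[k+1]-2*c[k]),'du',i[1]-6,res.max())
print(r.read_state()['force'])
```

```text
spigot dv 1.2086928933858871 du 0 0.99629337
roof edge dv 0.9751225374639034 du 0 0.9869514
post front dv 0.9979977086186409 du 0 0.9963203
[ 0.19026489 -0.35237717 -0.68604354]
```

Between gripped and released, the post and the dock roof shift equally in the image (~1 px, camera motion). So the base stayed against the stop.

```bash
python3 -c "
from plant import r
print(r.job_done())"
```

```text
the job is handed in; nothing more can be done
None
```

The charging base is set flat on the shelf with its tongue fully in the dock, against the stop as far as I can tell. I let go of it and handed the job in at about 16 s of the 54 s allowed.

**How it went:** I gripped the post, carried it round to the dock mouth and lowered it until it touched the shelf. Then I slid it in with the grip cut to 8 N, feeling for the stop. Sliding took a steady 4–5 N. About 39 mm inside the roof edge the arm stopped advancing and the force rose to about 10 N, with no slip in the grip. I eased off, released and withdrew straight up.

**Last checks:**
- **Base after release:** the post and the dock roof moved together in the image (about 1 px), so the base did not spring back.
- **Alignment:** while sliding in, the tongue was centred to about 0.5 mm and in line to about 0.3°.
- **Bystanders:** in the last scene picture they look where they were at the start, and the gripper is clear of everything. I judged this by eye and did not measure it.

**Not settled:** the pin itself cannot be seen or read, so its press-in is inferred from the rigid stop. The insertion depth also differs slightly by method: about 39 mm from the arm's position and about 41 mm from the camera, which is within the 2 mm calibration.

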